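# Load the filter plate and wind the press tight

## Robot

A 7-joint arm with a two-finger parallel gripper is mounted at the origin on the work surface. World frame = base frame: x ahead of the robot, y to its left, z up, the work surface at z = 0. Lengths are in mm, angles in rad, forces in N, time in s.
With the tool pointing down it reaches from about 425 to 1025 mm from the base axis. Payload 9.4 kg.
Tool frame: the origin (TCP) lies on the centre line of the jaws, within the pads' length; the fingertips stand 22 mm ahead of it and the grasp point (between the pads) lies 3 mm ahead of it; z points along the fingers, y is the direction in which the jaws open and shut (so a half turn about z gives the same grasp; the last joint's range is limited). The gripper opens to 93 mm and grips with 3 to 60 N. Pads are 15 mm wide; open, the fingers measure 128 mm over their backs; the gripper's body (75 mm by 188 mm) begins 65 mm behind the grasp point.
Start: joints at [-1.213, 0.599, -0.003, 1.599, 0.002, 0.943, -0.08], TCP at [305.394, 657.54, 240.618] pointing down, gripper open.
Joint ranges: [-2.57, 2.57], [-0.35, 1.97], [-1.29, 1.29], [0.11, 2.56], [-1.05, 4.19], [0.11, 1.86], [-2.63, 2.63]. Speed limits (rad/s): [2.22, 2.22, 3.01, 3.01, 3.14, 3.14, 3.14].

## Interface

Orientations are given as [roll, pitch, yaw] about the fixed x, y, z axes, in that order (R = Rz(yaw) Ry(pitch) Rx(roll)).
In Python, from plant import robot gives the robot as it stands.
- The arm moves only by the tool step_arm, never from a script. Its argument "deltas" is a list of rows, each a list of 5 numbers: the closure, from 0 (fully open) to 1 (shut), then the shift along the tool's x, y, z scaled (see below), then the turn about the tool's z scaled (see below). A call has 1 to 12 rows; each row shifts and turns the commanded pose from where the row before left it, along the tool's axes as they then stand; what a row does not reach is not made up. The controller multiplies each number of a shift by 25 mm and each number of a turn by 6 degrees. A row lasts 1/10 s, in which the tool goes at most 50 mm and 8.59 degrees, less where a joint would pass 70% of its speed; a pose out of reach is approached as far as the arm can. A call with a number of a shift or a turn outside -1 to 1 is refused whole. A call with a gripper value outside its range is refused whole. The fingers move at their own pace and stop on an object; "force" is the grip in N (left out, the last holds). Time passes only in rows, so rows that do not move let the fingers close. It gives the time, the measured TCP pose, the force and the opening at its end, in the units of the state.
- robot.get_obs(): the state, without advancing time (a new reading comes with each control period).
- robot.capture(name): name is "side" or "top" or "wrist"; returns the picture (480x640x3 uint8, blue, green, red); there is no depth.
- robot.camera_info(name): a dict with "intrinsics" (3x3 intrinsics, pixels), "cam_to_world" (4x4, takes a point from camera to world coordinates). Camera axes: x right, y down, z forward; pixel columns grow to the right and rows downward; lengths in mm; the calibration is good to about 2 mm. A picture is of the moment at which its call begins: read the wrist's pose just before it. camera_info takes no time and is no camera call; for the wrist camera it gives the pose at the moment of the call.
- robot.finish_job(): hands the job in, once; it reports no verdict.
The state is a dict: "t": time; "joint_positions": joint angles; "dq": joint speeds; "effort": joint torques, N m; "eef_pos": TCP position; "eef_rot": TCP orientation; "contact_force": force on the tool from outside, world axes, zero at the start; "ft_torque": the same for the moment, N m; "width": finger opening in mm.
Only numpy, scipy, OpenCV 4.12 (cv2) and the standard library are available. Lean on these libraries where they do the work, as an engineer would, in place of code of your own. Each camera call takes 0.05 s, during which the arm holds its last target. There are 200 camera calls.

## Task

Lift the white filter plate out of its grey rack by the orange tab, stand it upright in the slot of the blue plate press and let go of it. Then take the black crank knob and wind the red wheel clockwise (seen from above) until the plate is pulled up firm: once the follower meets the plate the knob gets heavier, and stop when it takes roughly half as much push again as when turning slowly and free, because overtightening cracks the plate. Finally let go, leaving the press tight, and do not disturb the jar, bottle and beaker standing around.

Things in the scene. Friction and masses are not known exactly. Their poses are not given: they have to be found in the camera images.
- plate: White filter plate, loose, standing upright: 90 wide (x) x 20 thick (y) x 90 high mm, about 0.2 kg. Orange grip tab on top centre, 40 (x) x 12 (y) mm, from 90 to 135 mm above the underside; pinch it across its thickness. Origin: centre of the underside, z up. Both faces are alike: a half turn about z is as good.
- rack: Grey draining rack, fixed, 120 (x) x 70 (y) mm, in which the plate stands at the start: floor 8 mm above the table, with two walls 30 mm high leaving a 26 mm wide slot along the rack's x. Origin at the centre of the underside.
- press: Bench plate press, fixed, 130 (x) x 250 (y) mm; clamp axis = its y: blue head at -y, slot, aluminium follower (top at 96 mm), and at +y the blue gearbox with the red wheel on top. Two guide rails, 100 mm apart inside, tops 42 mm above the table, flank the slot. Origin on the table under the press's middle, z up.
- press_head: Fixed blue head of the press, 120 (x) x 22 (y) mm, top 97 mm above the table; the plate is squeezed against its +y face. Origin on the table under its centre (111 mm along -y from the press origin); axes as the press.
- slot (a point): Where the plate's underside centre belongs: on the press bed (12 mm above the table), 14 mm from the head's inner face; axes as the press, plate thickness along y. The gap between head and follower starts 28 to 39 mm wide and reaches at least 14 mm to each side of this point. Winding slides the plate up to about 6 mm towards the head.
- wheel_hub (a point): Centre of the level red hand wheel at mid-rim height (112 mm above the table). Rim radius 60 mm, bar 12 mm thick; turns about the vertical here. Clockwise from above drives the follower towards the head, 20 mm per turn. From the start it takes 2.5 to 6.2 rad (differs) until the plate is pinched, then about 0.7 to 0.9 rad more to firm.
- wheel: The red wheel (origin at the hub). Push along the circle at the knob, in slow steady motion: 7.5 N (0.45 N m, friction) running free; from where the plate is pinched it grows by 5 to 6.5 N per rad. Firm and right: 11.7 N (80 N on the plate); 9.8 to 13.8 N is good enough; over 14.8 N cracks it. Faster moves read less when they stop: judge at 20 mm/s or less. Friction holds it where it is left.
- crank_knob (a point): Middle of the black upright crank knob: 18 mm diameter, 46 mm high, standing on the wheel's rim 60 mm from the wheel's axis, foot 119 mm and top 165 mm above the table; this point is 142 mm above the table. It spins freely on its own axis, so it can be carried round the circle by a gripper that keeps its orientation. It starts anywhere on about two thirds of the circle.
- jar: Bystander, loose: white plastic jar with blue cap, 76 mm diameter, 130 mm high; origin centre of underside. Leave it alone.
- brown_bottle: Bystander, loose: brown glass bottle with black cap, 48 mm diameter, 100 mm high; origin centre of underside. Leave it alone.
- beaker: Bystander, loose: glass beaker, 70 mm diameter, 90 mm high; origin centre of underside. Leave it alone.
Things that resemble listed ones, but are neither listed nor needed, are in the scene too. What is shaped like the plate but brown or green is not meant.

How it is judged (in metres and radians):
On the way, in this order (a step that is already met when the one before it is completed fails the run):
1. the plate stands upright in the slot of the press, let go, not yet squeezed (horizontal distance between plate and slot below 0.016 m and z of plate in the frame of slot between -0.004 and 0.005 m and angle between plate's own z axis and vertical below 0.08 rad and angle between the y axis of plate and the y axis of press, either way round below 0.1 rad and contact force between the fingers and plate below 0.2 N and contact force between plate and press_head below 15 N), for 0.1 s.
2. the plate is squeezed firmly between follower and head, the plate itself untouched (horizontal distance between plate and slot below 0.016 m and z of plate in the frame of slot between -0.004 and 0.005 m and angle between plate's own z axis and vertical below 0.08 rad and angle between the y axis of plate and the y axis of press, either way round below 0.1 rad and contact force between the fingers and plate below 0.2 N and contact force between plate and press_head above 40 N), for 0.2 s.
At the end, for the whole second after the job is handed in: The plate stands upright (within 0.08 rad) on the press bed, within 16 mm of the slot point and square to the press within 0.1 rad, at rest, squeezed against the head with 40 to 125 N by the wound wheel, and stays so when let go (horizontal distance between plate and slot below 0.016 m and z of plate in the frame of slot between -0.004 and 0.005 m and angle between plate's own z axis and vertical below 0.08 rad and angle between the y axis of plate and the y axis of press, either way round below 0.1 rad and contact force between plate and press_head between 40 and 125 N and linear speed of plate below 0.01 m/s); the robot touches nothing.
It fails at once if the plate is squeezed against the head with more than 140 N (it cracks) (contact force between plate and press_head above 140 N).
It fails at once if the jar is pushed more than 25 mm or tipped over (distance of jar from where it was at the start of the episode above 0.025 m or angle between jar's own z axis and vertical above 0.4 rad).
It fails at once if the brown bottle is pushed more than 25 mm or tipped over (distance of brown_bottle from where it was at the start of the episode above 0.025 m or angle between brown_bottle's own z axis and vertical above 0.4 rad).
It fails at once if the beaker is pushed more than 25 mm or tipped over (distance of beaker from where it was at the start of the episode above 0.025 m or angle between beaker's own z axis and vertical above 0.4 rad).
It also fails if it takes over 72 s, if anything falls off the work surface, if the arm or the gripper's body presses on something with over 40 N, if the wrist force passes 120 N, or if a joint passes its speed limit or range.

## Working session

There is one attempt and no reset: what is moved stays moved. The work goes in short steps, Python scripts to look and compute and a tool call to move; the robot and the scene stay as the last step left them, time stands still between calls to the robot, and variables do not carry over. Pictures are saved under pics/ and viewed, and the job is handed in when it is done.

Besides the shell and the picture viewer there is one more tool, called after ">>>" in YAML: its name, and indented under it one key for each argument. step_arm: Moves the arm, as the interface text tells. Its arguments: {"type":"object","properties":{"deltas":{"type":"array"},"force":{"type":"number"}},"required":["deltas"]}

```bash
mkdir -p pics; cat > h.py <<'E'
import numpy as np, cv2
from plant import robot
def cap(n,f):
    i=robot.camera_info(n); im=robot.capture(n); cv2.imwrite(f'pics/{f}.png',im)
    np.savez(f'pics/{f}.npz',K=i['intrinsics'],T=i['cam_to_world']); return im
def ray(f,u,v):
    d=np.load(f'pics/{f}.npz'); T=d['T']
    return T[:3,3], T[:3,:3]@np.linalg.inv(d['K'])@np.array([u,v,1.])
def onz(f,u,v,z):
    o,r=ray(f,u,v); return (o+r*(z-o[2])/r[2]).round(1)
def proj(f,p):
    d=np.load(f'pics/{f}.npz'); q=np.linalg.inv(d['T'])@np.append(p,1); q=d['K']@q[:3]; return (q[:2]/q[2]).round(1)
E
python3 - <<'E'
from h import *
for n in ['top','side','wrist']:
    cap(n,n+'0'); print(n,robot.camera_info(n))
print(robot.get_obs())
E
```

```text
top {'intrinsics': array([[546.31640844,   0.        , 315.83091799],
       [  0.        , 546.31640844, 236.60452612],
       [  0.        ,   0.        ,   1.        ]]), 'cam_to_world': array([[ 2.81491376e-02, -9.93136184e-01,  1.13525969e-01,
         3.89385399e+02],
       [-9.99582827e-01, -2.72318779e-02,  9.62274293e-03,
        -3.44672114e+01],
       [-6.46516887e-03, -1.13749481e-01, -9.93488428e-01,
         1.40224602e+03],
       [ 0.00000000e+00,  0.00000000e+00,  0.00000000e+00,
         1.00000000e+00]])}
side {'intrinsics': array([[495.17268093,   0.        , 316.26370673],
       [  0.        , 495.17268093, 229.42959496],
       [  0.        ,   0.        ,   1.        ]]), 'cam_to_world': array([[ 9.07460236e-01, -2.29916677e-01,  3.51645050e-01,
         1.91467131e+02],
       [-4.20007277e-01, -5.17320287e-01,  7.45636378e-01,
        -8.03617975e+02],
       [ 1.04788798e-02, -8.24328844e-01, -5.66014267e-01,
         7.06522421e+02],
       [ 0.00000000e+00,  0.00000000e+00,  0.00000000e+00,
         1.00000000e+00]])}
wrist {'intrinsics': array([[394.15
[... 509 characters left out ...]
, 'joint_positions': array([-1.21269202,  0.5999244 , -0.00254476,  1.59993562,  0.00180465,
        0.94289052, -0.07982433]), 'dq': array([-9.66102053e-04, -3.50612542e-03,  7.93521346e-04, -2.77789224e-03,
       -4.82323134e-05,  3.29847081e-04,  1.06422568e-03]), 'effort': array([ 2.56177285e-03, -7.65585279e+01,  1.49873704e+00, -2.52564114e+01,
       -5.23625943e-02,  1.48263155e-02,  1.47361416e-04]), 'eef_pos': array([305.25863151, 657.23518286, 239.97430668]), 'eef_rot': array([-3.14044250e+00,  1.14559839e-04,  2.70682629e+00]), 'contact_force': array([-0.59086361,  0.51687537,  0.03701828]), 'ft_torque': array([-0.03114494,  0.05232873, -0.02262983]), 'width': 93.22708085172634}
```

View pics/top0.png

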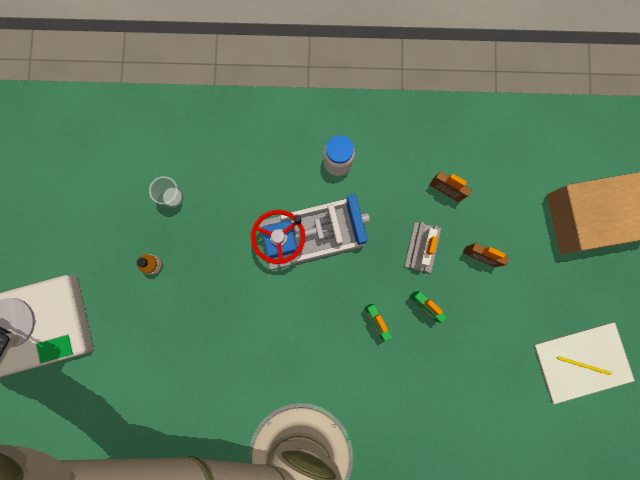

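View pics/side0.png

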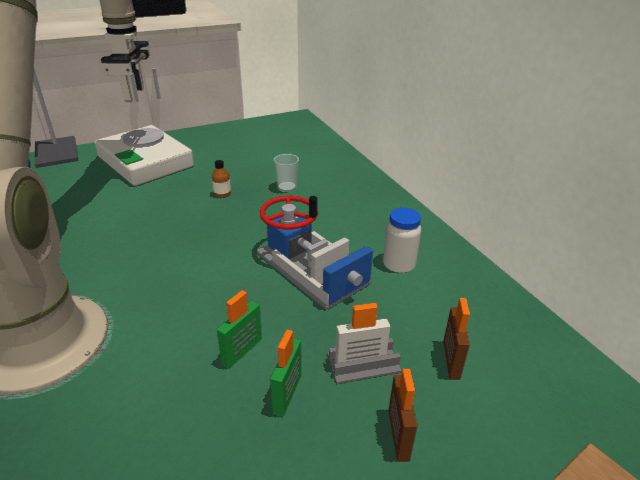

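View pics/wrist0.png

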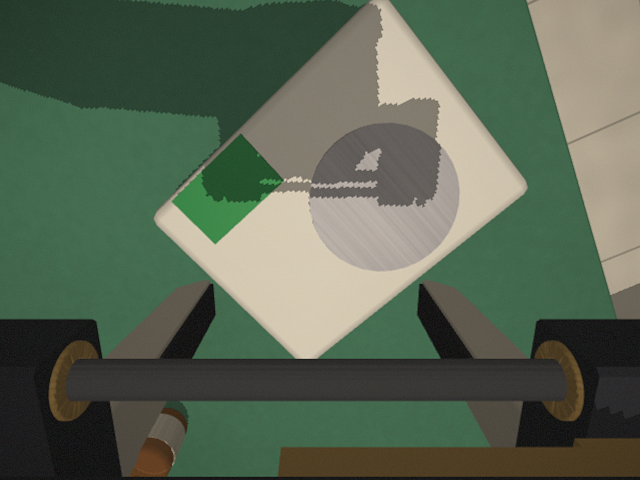

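```bash
python3 - <<'E'
from h import *
im=cv2.imread('pics/top0.png'); hsv=cv2.cvtColor(im,cv2.COLOR_BGR2HSV)
def m(lo,hi,box,name,z):
    k=cv2.inRange(hsv,np.array(lo),np.array(hi)); x0,y0,x1,y1=box; b=np.zeros_like(k); b[y0:y1,x0:x1]=k[y0:y1,x0:x1]
    cs=cv2.findContours(b,0,2)[0]; c=max(cs,key=cv2.contourArea); r=cv2.minAreaRect(c)
    print(name,[np.round(q,1) for q in r],cv2.contourArea(c),'xyz',onz('top0',*r[0],z)); 
    bp=cv2.boxPoints(r); print([onz('top0',*p,z)[:2].tolist() for p in bp])
m((5,150,150),(20,255,255),(415,225,445,265),'tab',143)
m((100,120,80),(130,255,255),(335,185,375,250),'head',97)
m((0,150,100),(4,255,255),(240,200,315,275),'wheel',112)
m((0,0,0),(180,255,45),(285,205,310,230),'knob',165)
m((100,120,80),(130,255,255),(320,130,360,165),'jar',130)
print(onz('top0',150,263,100),onz('top0',163,190,90))
E
```

```text
tab [array([432.9, 244.4]), array([ 4.9, 16.7]), np.float64(14.0)] 64.0 xyz [ 522.7 -293.5  143. ]
[[504.9, -283.5], [542.9, -292.7], [540.5, -303.6], [502.5, -294.3]]
head [array([357. , 218.4]), array([49.8,  9.3]), np.float64(75.5)] 401.5 xyz [ 585.5 -119.8   97. ]
[[641.0, -92.7], [647.3, -114.5], [530.6, -146.7], [524.4, -125.1]]
wheel [array([277.5, 236.5]), array([53., 53.]), np.float64(90.0)] 579.5 xyz [534.6  69.2 112. ]
[[596.6, 134.9], [600.0, 8.1], [473.3, 4.2], [469.8, 129.6]]
knob [array([298.1, 221.6]), array([3.3, 5.4]), np.float64(68.2)] 7.5 xyz [564.3  19.  165. ]
[[565.4, 26.2], [570.3, 14.9], [563.2, 11.8], [558.3, 23.1]]
jar [array([339.5, 148.5]), array([27., 27.]), np.float64(90.0)] 564.5 xyz [747.9 -72.7 130. ]
[[780.2, -39.6], [781.9, -104.2], [715.9, -105.6], [714.1, -41.3]]
[463.8 372.7 100. ] [643.8 355.2  90. ]
```

```bash
python3 -c "
import cv2
a=cv2.imread('pics/top0.png')[180:290,240:460];cv2.imwrite('pics/c0.png',cv2.resize(a,None,fx=3.6,fy=3.6,interpolation=2))"
```

```text
(no output)
```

View pics/c0.png

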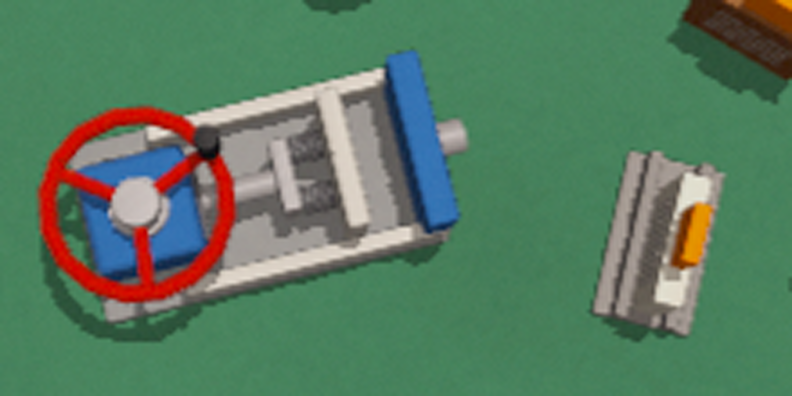

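>>> step_arm:
  deltas:
    - [0, -1, -1, -0.2, 0]
    - [0, -1, -1, -0.2, 0]
    - [0, -1, -1, -0.2, 0]
    - [0, -1, -1, -0.2, 0]
    - [0, -1, -1, -0.2, 0]
    - [0, -1, -1, -0.2, 0]
    - [0, -1, -1, -0.2, 0]
    - [0, -1, -1, -0.2, 0]
    - [0, -1, -1, -0.2, 0]
    - [0, -1, -1, -0.2, 0]
    - [0, -1, -1, -0.2, 0]
    - [0, -1, -1, -0.2, 0]

```text
t: 1.35
eef_pos: [451.3, 257.6, 300.8]
eef_rot: [-3.141, -0.0, 2.707]
contact_force: [0.4, 0.3, 0.6]
width: 93.0
```

>>> step_arm:
  deltas:
    - [0, -0.6, -1, 0, 0]
    - [0, -0.6, -1, 0, 0]
    - [0, -0.6, -1, 0, 0]
    - [0, -0.6, -1, 0, 0]
    - [0, -0.6, -1, 0, 0]
    - [0, -0.6, -1, 0, 0]
    - [0, -0.6, -1, 0, 0]
    - [0, -0.6, -1, 0, 0]
    - [0, -0.6, -1, 0, 0]
    - [0, -0.6, -1, 0, 0]
    - [0, -0.6, -1, 0, 0]
    - [0, -0.6, -1, 0, 0]

```text
t: 2.55
eef_pos: [487.9, -90.0, 300.6]
eef_rot: [3.142, -0.0, 2.707]
contact_force: [0.1, -1.0, 0.0]
width: 93.0
```

```bash
cat >> h.py <<'E'
def to(x,y,z,yaw=None):
    o=robot.get_obs(); p=o['eef_pos']; a=o['eef_rot'][2]; d=np.array([x,y,z])-p
    c,s=np.cos(a),np.sin(a); t=np.array([c*d[0]+s*d[1], s*d[0]-c*d[1], -d[2]])/25
    w=0 if yaw is None else -((yaw-a+np.pi)%(2*np.pi)-np.pi)/np.radians(6)
    print('t',round(o['t'],2),'pos',p.round(1),'rot',o['eef_rot'].round(4),'F',o['contact_force'].round(1),'w',round(o['width'],1),'j7',o['joint_positions'][6].round(2),'units',t.round(3),'turn',round(w,3))
E
python3 - <<'E'
from h import *
to(522.7,-285,300,np.radians(166.4))
cap('wrist','w1')
E
```

```text
t 2.55 pos [487.9 -90.  300.6] rot [ 3.1416e+00 -1.0000e-04  2.7069e+00] F [ 0.1 -1.   0. ] w 93.0 j7 1.28 units [-4.549 -6.489  0.024] turn -1.885
```

View pics/w1.png

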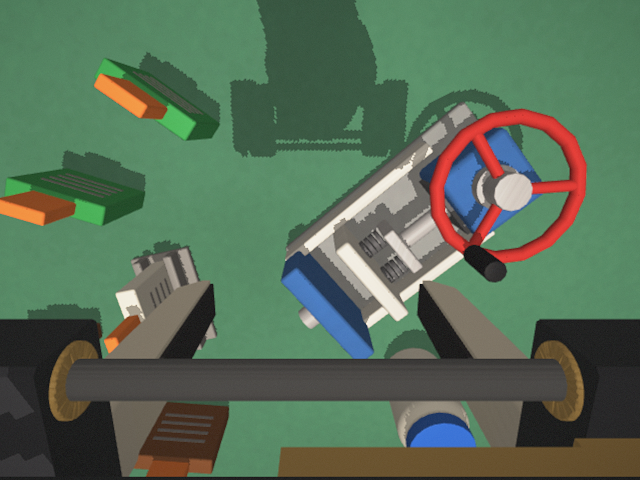

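>>> step_arm:
  deltas:
    - [0, -0.65, -0.93, 0, 0]
    - [0, -0.65, -0.93, 0, 0]
    - [0, -0.65, -0.93, 0, 0]
    - [0, -0.65, -0.93, 0, 0]
    - [0, -0.65, -0.93, 0, 0]
    - [0, -0.65, -0.93, 0, 0]
    - [0, -0.65, -0.93, 0, 0]
    - [0, 0, 0, 0, -0.94]
    - [0, 0, 0, 0, -0.94]
    - [0, 0, 0, 0, 0]

```text
t: 3.6
eef_pos: [522.4, -284.4, 300.4]
eef_rot: [3.141, -0.0, 2.905]
contact_force: [0.1, 0.2, -0.3]
width: 92.8
```

```bash
python3 - <<'E'
from h import *
to(522.7,-293.5,300,np.radians(166.4))
im=cap('wrist','w2')
# press from w1
im1=cv2.imread('pics/w1.png'); hsv=cv2.cvtColor(im1,cv2.COLOR_BGR2HSV)
k=cv2.inRange(hsv,np.array((0,150,90)),np.array((6,255,255))); cs=max(cv2.findContours(k,0,2)[0],key=cv2.contourArea)
P=np.array([onz('w1',*p[0],112)[:2] for p in cs],np.float32); print('wheel',cv2.fitEllipse(P), cv2.minEnclosingCircle(P))
E
```

```text
t 3.6 pos [ 522.4 -284.4  300.4] rot [ 3.1414e+00 -5.0000e-04  2.9047e+00] F [ 0.1  0.2 -0.3] w 92.8 j7 1.83 units [-0.095 -0.351  0.015] turn 0.004
wheel ((533.549560546875, 69.61363983154297), (115.15309143066406, 121.46541595458984), 150.25828552246094) ((533.9713134765625, 68.00978088378906), 66.30138397216797)
```

View pics/w2.png

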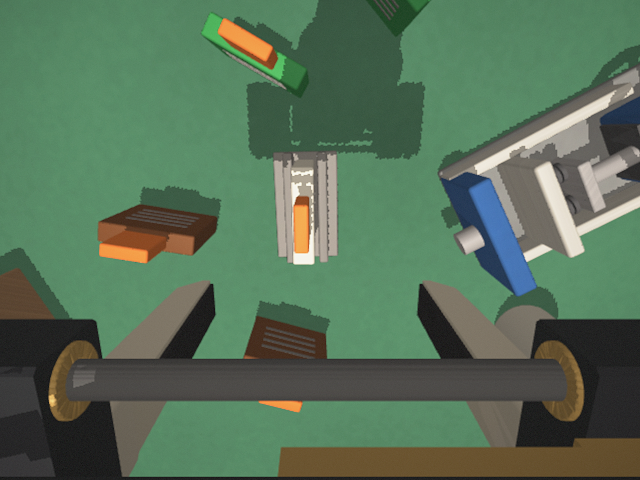

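```bash
python3 -c "
import cv2
a=cv2.imread('pics/w1.png')[220:380,260:520];cv2.imwrite('pics/c1.png',cv2.resize(a,None,fx=3,fy=3,interpolation=2))"
```

```text
(no output)
```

View pics/c1.png

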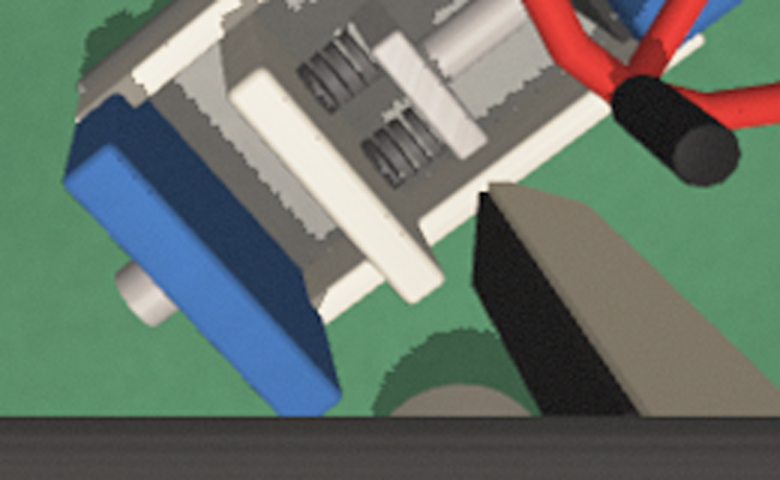

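```bash
python3 - <<'E'
from h import *
a,b=onz('w1',297.3,268.3,97),onz('w1',373.3,353.3,97); d=b-a; print('head w1',a,b,np.hypot(*d[:2]),np.degrees(np.arctan2(d[1],d[0])))
a,b=onz('w2',487,178,97),onz('w2',537,290,97); d=b-a; print('head w2',a,b,np.hypot(*d[:2]),np.degrees(np.arctan2(d[1],d[0])))
a,b=onz('w1',337.3,251.7,96),onz('w1',398.3,321,96); print('fol',a,b)
print('knob', onz('w1',260+705/3,220+155/3,165))
im=cv2.imread('pics/w2.png')[190:265,280:325]
hsv=cv2.cvtColor(im,cv2.COLOR_BGR2HSV)
k=cv2.inRange(hsv,np.array((5,150,60)),np.array((20,255,255))); vs=hsv[...,2][k>0]; print(np.percentile(vs,[5,25,50,75,95]))
cv2.imwrite('pics/c2.png',cv2.resize(im,None,fx=8,fy=8,interpolation=2))
E
```

```text
head w1 [ 527. -126.   97.] [639.8 -96.1  97. ] 116.69554404517763 14.846023884837381
head w2 [ 525.4 -129.7   97. ] [642.2 -96.2  97. ] 121.5092177573373 16.003689122457278
fol [528.1 -85.5  96. ] [617.8 -60.4  96. ]
knob [571.   21.4 165. ]
[139. 243. 245. 245. 246.]
```

View pics/c2.png

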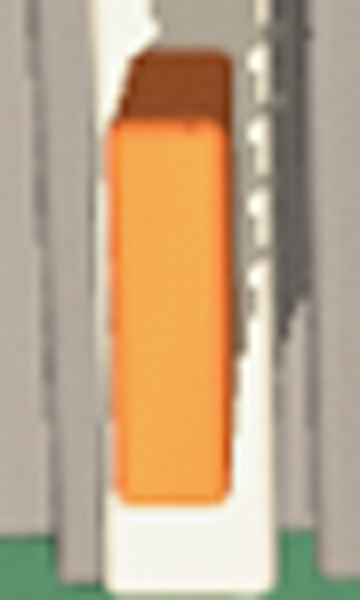

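```bash
python3 - <<'E'
from h import *
P=[onz('w2',280+u/8,190+v/8,143)[:2] for u,v in [(108,118),(230,118),(232,503),(116,503)]]
P=np.array(P); c=P.mean(0); d=(P[2]+P[3]-P[0]-P[1])/2; print(P.tolist(),c,np.hypot(*d),np.degrees(np.arctan2(d[1],d[0])),np.hypot(*(P[1]-P[0])))
to(*c,230,np.radians(166.4)); to(*c,126)
E
```

```text
[[501.0, -295.9], [503.7, -284.4], [541.7, -293.5], [539.0, -304.8]] [ 521.35 -294.65] 39.0512483795333 -13.324531261890776 11.81270502467576
t 3.65 pos [ 522.5 -284.3  300.4] rot [ 3.1413e+00 -4.0000e-04  2.9014e+00] F [-0.3 -0.8  0.4] w 92.9 j7 1.83 units [-0.054 -0.413  2.817] turn -0.027
t 3.65 pos [ 522.5 -284.3  300.4] rot [ 3.1413e+00 -4.0000e-04  2.9014e+00] F [-0.3 -0.8  0.4] w 92.9 j7 1.83 units [-0.054 -0.413  6.977] turn 0
```

>>> step_arm:
  deltas:
    - [0, -0.05, -0.41, 0.5, -0.07]
    - [0, 0, 0, 1, 0]
    - [0, 0, 0, 1, 0]
    - [0, 0, 0, 1, 0]
    - [0, 0, 0, 1, 0]
    - [0, 0, 0, 1, 0]
    - [0, 0, 0, 0.75, 0]
    - [0, 0, 0, 0.5, 0]
    - [0, 0, 0, 0.2, 0]
    - [0, 0, 0, 0, 0]
  force: 25

```text
t: 4.65
eef_pos: [521.2, -294.7, 126.3]
eef_rot: [-3.142, -0.001, 2.91]
contact_force: [-0.7, -0.9, -0.5]
width: 92.7
```

```bash
python3 - <<'E'
from h import *
to(521.4,-294.6,126,np.radians(166.7))
cap('wrist','w3')
E
```

```text
t 4.65 pos [ 521.2 -294.7  126.3] rot [-3.1415e+00 -9.0000e-04  2.9105e+00] F [-0.7 -0.9 -0.5] w 92.7 j7 1.91 units [-0.007  0.006  0.013] turn 0.01
```

View pics/w3.png

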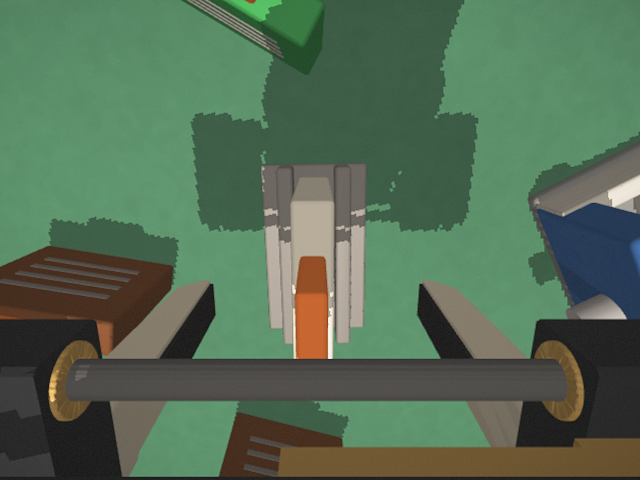

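>>> step_arm:
  deltas:
    - [1, 0, 0, 0, 0]
    - [1, 0, 0, 0, 0]
    - [1, 0, 0, 0, 0]
    - [1, 0, 0, 0, 0]
    - [1, 0, 0, 0, 0]
    - [1, 0, 0, 0, 0]
    - [1, 0, 0, 0, 0]
    - [1, 0, 0, 0, 0]
  force: 25

```text
t: 5.5
eef_pos: [521.4, -294.6, 126.9]
eef_rot: [-3.142, -0.0, 2.911]
contact_force: [-0.5, 0.1, -0.2]
width: 33.4
```

>>> step_arm:
  deltas:
    - [1, 0, 0, 0, 0]
    - [1, 0, 0, 0, 0]
    - [1, 0, 0, 0, 0]
    - [1, 0, 0, 0, 0]
    - [1, 0, 0, 0, 0]

```text
t: 6.0
eef_pos: [521.4, -294.6, 126.8]
eef_rot: [-3.142, -0.0, 2.911]
contact_force: [0.3, 0.0, -1.2]
width: 11.6
```

>>> step_arm:
  deltas:
    - [1, 0, 0, -0.3, 0]
    - [1, 0, 0, -0.7, 0]
    - [1, 0, 0, -1, 0]
    - [1, 0, 0, -1, 0]
    - [1, 0, 0, -1, 0]
    - [1, 0, 0, -1, 0]
    - [1, 0, 0, 0, -1]
    - [1, 0, 0, 0, -1]
    - [1, 0, 0, 0, -1]
    - [1, 0, 0, 0, -1]
    - [1, 0, 0, 0, -0.77]
    - [1, 0, 0, 0, 0]

```text
t: 7.2
eef_pos: [521.0, -294.7, 252.2]
eef_rot: [3.141, -0.0, -2.872]
contact_force: [-0.4, 0.7, -3.1]
width: 11.8
```

```bash
python3 - <<'E'
from h import *
to(579.7,-97.5,252,np.radians(195.35))
E
```

```text
t 7.2 pos [ 521.  -294.7  252.2] rot [ 3.1414e+00 -1.0000e-04 -2.8718e+00] F [-0.4  0.7 -3.1] w 11.8 j7 2.29 units [-4.363  6.976  0.009] turn 0.018
```

>>> step_arm:
  deltas:
    - [1, -0.3, 0.5, 0, 0]
    - [1, -0.55, 0.87, 0, 0]
    - [1, -0.55, 0.87, 0, 0]
    - [1, -0.55, 0.87, 0, 0]
    - [1, -0.55, 0.87, 0, 0]
    - [1, -0.55, 0.87, 0, 0]
    - [1, -0.55, 0.87, 0, 0]
    - [1, -0.55, 0.87, 0, 0]
    - [1, -0.21, 0.39, 0, 0]
    - [1, 0, 0, 0, 0]
    - [1, 0, 0, 0, 0]

```text
t: 8.3
eef_pos: [579.7, -98.1, 251.9]
eef_rot: [-3.141, -0.001, -2.874]
contact_force: [0.5, 0.5, -2.3]
width: 11.8
```

```bash
python3 - <<'E'
from h import *
to(579.7,-97.5,130.5,np.radians(195.35))
cap('wrist','w4'); cap('side','s4')
E
```

```text
t 8.3 pos [579.7 -98.1 251.9] rot [-3.1410e+00 -6.0000e-04 -2.8735e+00] F [ 0.5  0.5 -2.3] w 11.8 j7 1.93 units [-0.005  0.022  4.855] turn 0.002
```

View pics/w4.png

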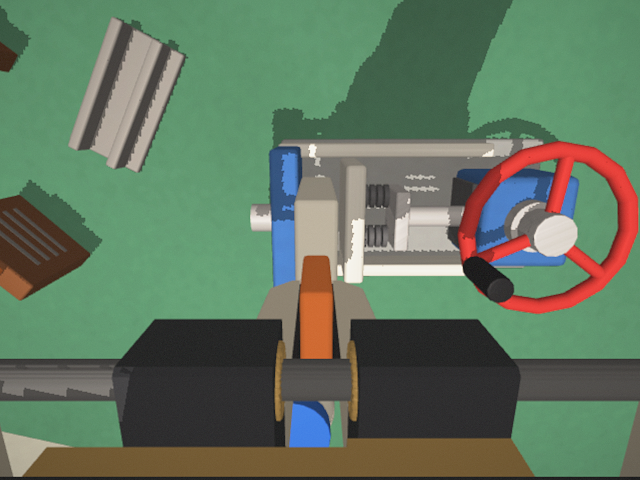

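View pics/s4.png

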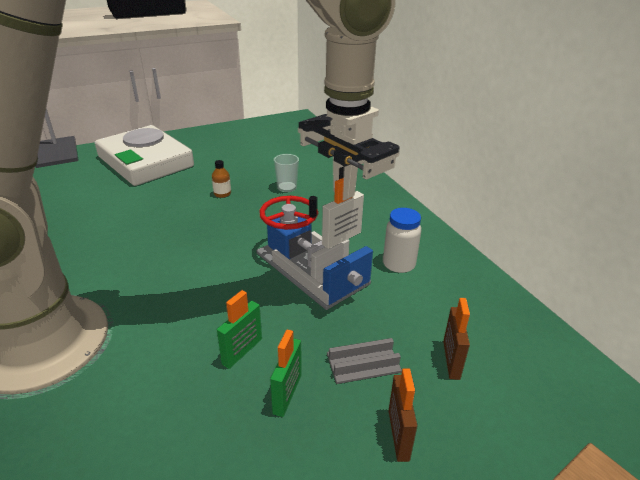

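>>> step_arm:
  deltas:
    - [1, 0, 0.02, 0.5, 0]
    - [1, 0, 0, 0.8, 0]
    - [1, 0, 0, 0.8, 0]
    - [1, 0, 0, 0.6, 0]
    - [1, 0, 0, 0.5, 0]
    - [1, 0, 0, 0.5, 0]
    - [1, 0, 0, 0.4, 0]
    - [1, 0, 0, 0.3, 0]
    - [1, 0, 0, 0.2, 0]
    - [1, 0, 0, 0.1, 0]
    - [1, 0, 0, 0.08, 0]
    - [1, 0, 0, 0, 0]

```text
t: 9.6
eef_pos: [580.1, -96.9, 132.5]
eef_rot: [-3.141, 0.0, -2.873]
contact_force: [-0.7, -1.2, -2.4]
width: 12.3
```

```bash
python3 - <<'E'
from h import *
to(579.7,-97.5,131,np.radians(195.35))
cap('wrist','w5'); cap('side','s5')
cv2.imwrite('pics/s5c.png',cv2.resize(cv2.imread('pics/s5.png')[120:320,240:440],None,fx=3,fy=3))
E
```

```text
t 9.6 pos [580.1 -96.9 132.5] rot [-3.1415e+00  3.0000e-04 -2.8726e+00] F [-0.7 -1.2 -2.4] w 12.3 j7 1.92 units [ 0.022 -0.019  0.06 ] turn 0.01
```

View pics/w5.png

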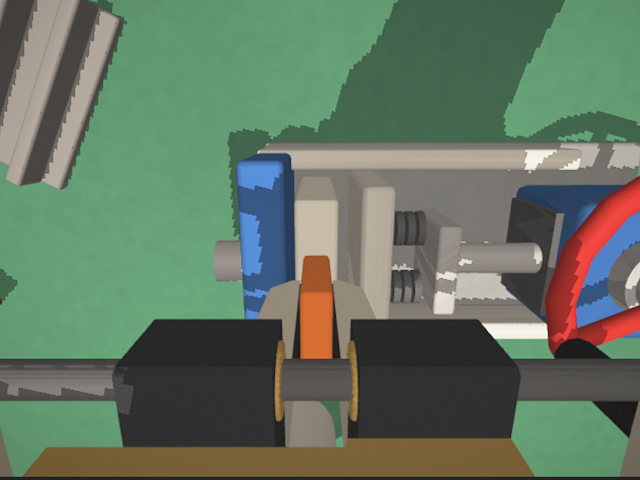

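View pics/s5c.png

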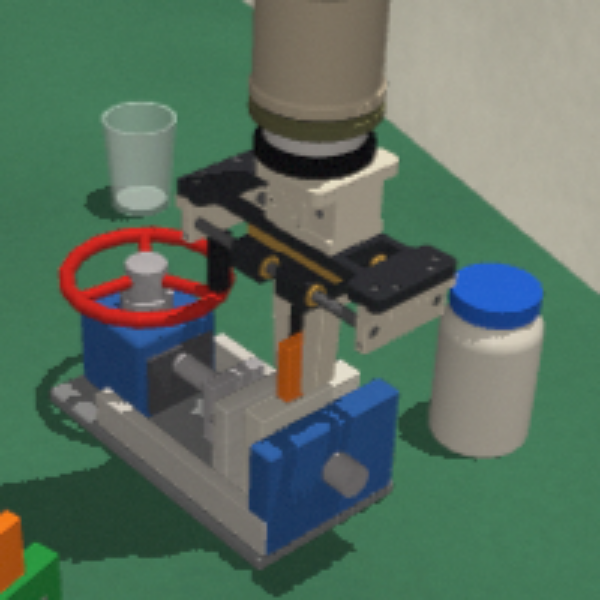

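>>> step_arm:
  deltas:
    - [1, 0, 0, 0.04, 0]
    - [1, 0, 0, 0.03, 0]
    - [1, 0, 0, 0, 0]

```text
t: 10.0
eef_pos: [580.2, -96.9, 130.8]
eef_rot: [-3.141, 0.0, -2.873]
contact_force: [0.5, -0.2, -1.6]
width: 11.6
```

>>> step_arm:
  deltas:
    - [0.6, 0, 0, 0, 0]
    - [0.6, 0, 0, 0, 0]
    - [0.6, 0, 0, 0, 0]
    - [0.6, 0, 0, 0, 0]
    - [0.6, 0, 0, 0, 0]
    - [0.6, 0, 0, 0, 0]
    - [0.6, 0, 0, 0, 0]

```text
t: 10.7
eef_pos: [580.0, -96.9, 130.6]
eef_rot: [-3.142, 0.0, -2.873]
contact_force: [0.6, -0.5, -0.0]
width: 37.6
```

```bash
python3 - <<'E'
from h import *
to(579.7,-97.5,131,np.radians(195.35))
cap('wrist','w6')
E
```

```text
t 10.7 pos [580.  -96.9 130.6] rot [-3.1415  0.     -2.8726] F [ 0.6 -0.5 -0. ] w 37.6 j7 1.92 units [ 0.019 -0.019 -0.014] turn 0.011
```

View pics/w6.png

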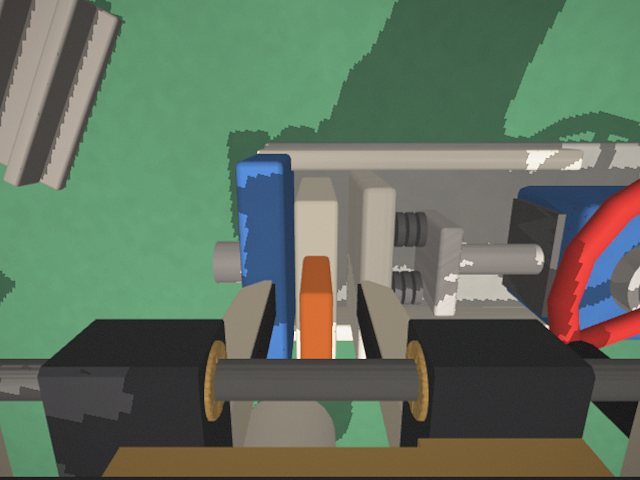

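>>> step_arm:
  deltas:
    - [0.6, 0, 0, -0.5, 0]
    - [0.6, 0, 0, -1, 0]
    - [0.6, 0, 0, -1, 0]
    - [0.6, 0, 0, -1, 0]
    - [0.5, -0.15, 0.78, -0.7, 0]
    - [0.5, -0.15, 0.78, -0.7, 0]
    - [0.5, -0.15, 0.78, -0.7, 0]
    - [0.5, -0.15, 0.78, -0.7, 0]
    - [0.5, -0.15, 0.78, 0, 0]
    - [0.5, -0.15, 0.78, 0, 0]
    - [0.5, 0, 0, 0, 0]

```text
t: 11.85
eef_pos: [570.4, 24.8, 289.2]
eef_rot: [3.141, 0.001, -2.869]
contact_force: [0.3, -0.3, 0.3]
width: 46.7
```

```bash
python3 - <<'E'
from h import *
to(571,21.4,150,np.radians(195.35))
im1=cap('wrist','w7'); hsv=cv2.cvtColor(im1,cv2.COLOR_BGR2HSV)
k=cv2.inRange(hsv,np.array((0,150,90)),np.array((6,255,255))); cs=max(cv2.findContours(k,0,2)[0],key=cv2.contourArea)
P=np.array([onz('w7',*p[0],112)[:2] for p in cs],np.float32); print('wheel',cv2.fitEllipse(P), cv2.minEnclosingCircle(P))
E
```

```text
t 11.85 pos [570.4  24.8 289.2] rot [ 3.1406e+00  1.3000e-03 -2.8687e+00] F [ 0.3 -0.3  0.3] w 46.7 j7 1.71 units [ 0.012 -0.137  5.569] turn 0.047
wheel ((532.1519775390625, 68.97500610351562), (116.09249114990234, 120.91063690185547), 128.000244140625) ((533.389892578125, 68.33344268798828), 65.78955078125)
```

View pics/w7.png

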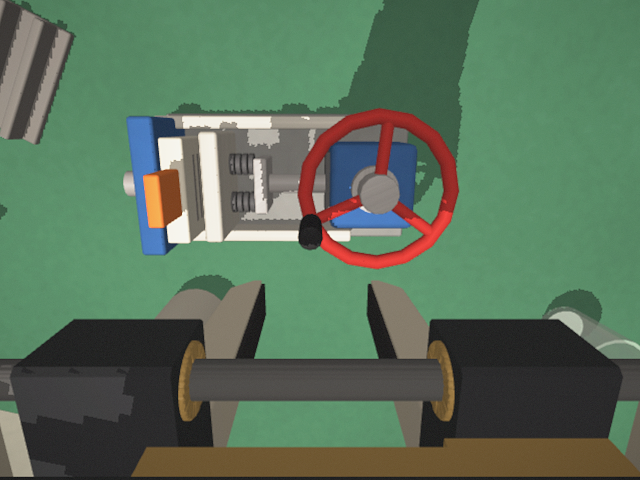

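```bash
python3 - <<'E'
from h import *
im=cv2.imread('pics/w7.png')
k=(im.max(2)<60).astype(np.uint8); b=np.zeros_like(k); b[205:255,290:330]=k[205:255,290:330]
c=max(cv2.findContours(b,0,2)[0],key=cv2.contourArea); x,y,w,h=cv2.boundingRect(c); print(x,y,w,h)
p=onz('w7',x+w/2-.5,y+h/2-.5,142); q=onz('w7',x+w/2-.5,y+h-.5-w/2,165); print(p,q)
for v in(p,q): d=v[:2]-[533.5,68.5]; print(np.hypot(*d),np.degrees(np.arctan2(d[1],d[0])))
cv2.imwrite('pics/c7.png',cv2.resize(im[200:260,280:340],None,fx=8,fy=8,interpolation=2))
E
```

```text
299 214 23 35
[572.2  21.8 142. ] [570.5  21.7 165. ]
60.651298419737095 -50.35166835543405
59.6593664062903 -51.67016379130753
```

View pics/c7.png

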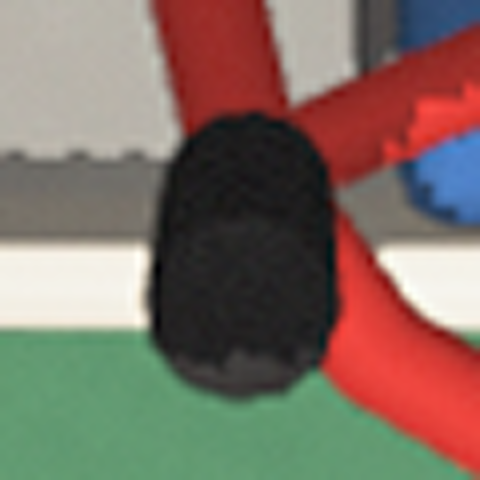

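>>> step_arm:
  deltas:
    - [0.5, 0, -0.125, 0.5, 0.04]
    - [0.5, 0, 0, 1, 0]
    - [0.5, 0, 0, 1, 0]
    - [0.5, 0, 0, 1, 0]
    - [0.5, 0, 0, 1, 0]
    - [0.5, 0, 0, 0.7, 0]
    - [0.5, 0, 0, 0.45, 0]
    - [0.5, 0, 0, 0, 0]
    - [1, 0, 0, 0, 0]
    - [1, 0, 0, 0, 0]
    - [1, 0, 0, 0, 0]
    - [1, 0, 0, 0, 0]
  force: 30

```text
t: 13.1
eef_pos: [571.6, 19.7, 147.6]
eef_rot: [3.141, 0.001, -2.877]
contact_force: [-4.8, 14.3, 5.1]
width: 19.0
```

>>> step_arm:
  deltas:
    - [1, 0, 0, 0, 0]
    - [1, 0, 0, 0, 0]
    - [1, 0, 0, 0, 0]
    - [1, 0, 0, 0, 0]

```text
t: 13.5
eef_pos: [571.4, 20.6, 147.6]
eef_rot: [3.14, 0.001, -2.875]
contact_force: [-2.7, 4.5, 4.1]
width: 17.6
```

```bash
cat > wind.py <<'E'
import sys
from h import *
C=np.array([533.5,68.5])
def st():
    o=robot.get_obs(); p=o['eef_pos'][:2]-C; a=np.arctan2(p[1],p[0]); F=o['contact_force'][:2]
    er=p/np.hypot(*p); et=np.array([er[1],-er[0]])  # clockwise
    print('t',round(o['t'],2),'ang',round(np.degrees(a),1),'R',np.hypot(*p).round(1),'Ft',(-F@et).round(2),'Frad',(F@er).round(2),'z',o['eef_pos'][2].round(1),'yaw',o['eef_rot'][2].round(4),'w',round(o['width'],1),'Fz',o['contact_force'][2].round(1)); return o,a
o,a=st()
if len(sys.argv)>1:
    step=float(sys.argv[1])/60; n=int(sys.argv[2]); yaw=o['eef_rot'][2]; c,s=np.cos(yaw),np.sin(yaw)
    P=[C+60*np.array([np.cos(a-i*step),np.sin(a-i*step)]) for i in range(n+1)]
    print([[1,round((c*d[0]+s*d[1])/25,3),round((s*d[0]-c*d[1])/25,3),0,0] for d in np.diff(P,axis=0)], 'drad',step*n)
E
python3 wind.py 8 12
```

```text
t 13.5 ang -51.7 R 61.1 Ft 0.66 Frad -5.22 z 147.6 yaw -2.8753 w 17.6 Fz 4.1
[[1, np.float64(0.302), np.float64(-0.105), 0, 0], [1, np.float64(0.313), np.float64(-0.064), 0, 0], [1, np.float64(0.319), np.float64(-0.022), 0, 0], [1, np.float64(0.319), np.float64(0.02), 0, 0], [1, np.float64(0.314), np.float64(0.063), 0, 0], [1, np.float64(0.302), np.float64(0.104), 0, 0], [1, np.float64(0.286), np.float64(0.143), 0, 0], [1, np.float64(0.264), np.float64(0.18), 0, 0], [1, np.float64(0.238), np.float64(0.213), 0, 0], [1, np.float64(0.208), np.float64(0.243), 0, 0], [1, np.float64(0.174), np.float64(0.269), 0, 0], [1, np.float64(0.136), np.float64(0.289), 0, 0]] drad 1.6
```

>>> step_arm:
  deltas:
    - [1, 0.3, -0.1, 0, 0]
    - [1, 0.31, -0.06, 0, 0]
    - [1, 0.32, -0.02, 0, 0]
    - [1, 0.32, 0.02, 0, 0]
    - [1, 0.31, 0.06, 0, 0]
    - [1, 0.3, 0.1, 0, 0]
    - [1, 0.29, 0.14, 0, 0]
    - [1, 0.26, 0.18, 0, 0]
    - [1, 0.24, 0.21, 0, 0]
    - [1, 0.21, 0.24, 0, 0]
    - [1, 0.17, 0.27, 0, 0]
    - [1, 0.14, 0.29, 0, 0]

```text
t: 14.7
eef_pos: [487.2, 28.4, 147.6]
eef_rot: [-3.139, 0.002, -2.879]
contact_force: [1.8, -8.3, 2.0]
width: 17.4
```

```bash
python3 wind.py 2 12
```

```text
t 14.7 ang -139.1 R 61.3 Ft 7.44 Frad 4.12 z 147.6 yaw -2.8789 w 17.4 Fz 2.0
[[1, np.float64(0.034), np.float64(0.073), 0, 0], [1, np.float64(0.031), np.float64(0.074), 0, 0], [1, np.float64(0.029), np.float64(0.075), 0, 0], [1, np.float64(0.026), np.float64(0.076), 0, 0], [1, np.float64(0.024), np.float64(0.076), 0, 0], [1, np.float64(0.021), np.float64(0.077), 0, 0], [1, np.float64(0.019), np.float64(0.078), 0, 0], [1, np.float64(0.016), np.float64(0.078), 0, 0], [1, np.float64(0.013), np.float64(0.079), 0, 0], [1, np.float64(0.011), np.float64(0.079), 0, 0], [1, np.float64(0.008), np.float64(0.08), 0, 0], [1, np.float64(0.005), np.float64(0.08), 0, 0]] drad 0.4
```

```bash
sed -i 's/C=np.array.*/C=np.array([533.3,67.3])/' wind.py; python3 - <<'E'
s=open('wind.py').read()
i=s.index('if len'); s=s[:i]+'''if len(sys.argv)>1:
    L=eval(sys.argv[1]); A=a-np.append(0,np.cumsum(L))/60; yaw=o['eef_rot'][2]; c,s=np.cos(yaw),np.sin(yaw)
    P=C+60*np.c_[np.cos(A),np.sin(A)]
    for d in np.diff(P,axis=0): print([1,float(round((c*d[0]+s*d[1])/25,2)),float(round((s*d[0]-c*d[1])/25,2)),0,0],end=', ')
'''
open('wind.py','w').write(s)
E
python3 wind.py '[8]*6+[2]*4'
```

```text
t 14.7 ang -139.9 R 60.4 Ft 7.5 Frad 4.02 z 147.6 yaw -2.8789 w 17.4 Fz 2.0
[1, 0.12, 0.3, 0, 0], [1, 0.08, 0.31, 0, 0], [1, 0.03, 0.32, 0, 0], [1, -0.01, 0.32, 0, 0], [1, -0.05, 0.32, 0, 0], [1, -0.09, 0.31, 0, 0], [1, -0.03, 0.07, 0, 0], [1, -0.03, 0.07, 0, 0], [1, -0.03, 0.07, 0, 0], [1, -0.04, 0.07, 0, 0],
```

>>> step_arm:
  deltas:
    - [1, 0.12, 0.3, 0, 0]
    - [1, 0.08, 0.31, 0, 0]
    - [1, 0.03, 0.32, 0, 0]
    - [1, -0.01, 0.32, 0, 0]
    - [1, -0.05, 0.32, 0, 0]
    - [1, -0.09, 0.31, 0, 0]
    - [1, -0.03, 0.07, 0, 0]
    - [1, -0.03, 0.07, 0, 0]
    - [1, -0.03, 0.07, 0, 0]
    - [1, -0.04, 0.07, 0, 0]

```text
t: 15.7
eef_pos: [474.6, 80.9, 147.6]
eef_rot: [-3.14, 0.002, -2.879]
contact_force: [3.7, -8.7, 2.1]
width: 17.4
```

```bash
python3 wind.py '[4]*8+[2]*4'
```

```text
t 15.7 ang 167.0 R 60.3 Ft 7.63 Frad -5.57 z 147.6 yaw -2.8788 w 17.4 Fz 2.1
[1, -0.08, 0.14, 0, 0], [1, -0.09, 0.13, 0, 0], [1, -0.1, 0.13, 0, 0], [1, -0.11, 0.12, 0, 0], [1, -0.11, 0.11, 0, 0], [1, -0.12, 0.1, 0, 0], [1, -0.13, 0.1, 0, 0], [1, -0.13, 0.09, 0, 0], [1, -0.07, 0.04, 0, 0], [1, -0.07, 0.04, 0, 0], [1, -0.07, 0.04, 0, 0], [1, -0.07, 0.03, 0, 0],
```

>>> step_arm:
  deltas:
    - [1, -0.07, 0.14, 0, 0]
    - [1, -0.08, 0.13, 0, 0]
    - [1, -0.1, 0.13, 0, 0]
    - [1, -0.11, 0.12, 0, 0]
    - [1, -0.11, 0.11, 0, 0]
    - [1, -0.12, 0.1, 0, 0]
    - [1, -0.13, 0.1, 0, 0]
    - [1, -0.13, 0.09, 0, 0]
    - [1, -0.07, 0.04, 0, 0]
    - [1, -0.07, 0.04, 0, 0]
    - [1, -0.07, 0.04, 0, 0]
    - [1, -0.07, 0.03, 0, 0]

```text
t: 16.9
eef_pos: [493.9, 112.7, 147.6]
eef_rot: [-3.139, -0.0, -2.88]
contact_force: [0.7, -11.1, 6.9]
width: 17.3
```

```bash
python3 wind.py '[4]*8+[2]*4'
```

```text
t 16.9 ang 130.9 R 60.1 Ft 6.74 Frad -8.86 z 147.6 yaw -2.8797 w 17.3 Fz 6.9
[1, -0.15, 0.07, 0, 0], [1, -0.15, 0.06, 0, 0], [1, -0.15, 0.05, 0, 0], [1, -0.16, 0.03, 0, 0], [1, -0.16, 0.02, 0, 0], [1, -0.16, 0.01, 0, 0], [1, -0.16, 0.0, 0, 0], [1, -0.16, -0.01, 0, 0], [1, -0.08, -0.01, 0, 0], [1, -0.08, -0.01, 0, 0], [1, -0.08, -0.01, 0, 0], [1, -0.08, -0.02, 0, 0],
```

>>> step_arm:
  deltas:
    - [1, -0.16, 0.04, 0, 0]
    - [1, -0.16, 0.03, 0, 0]
    - [1, -0.15, 0.05, 0, 0]
    - [1, -0.16, 0.03, 0, 0]
    - [1, -0.16, 0.02, 0, 0]
    - [1, -0.16, 0.01, 0, 0]
    - [1, -0.16, 0, 0, 0]
    - [1, -0.16, -0.01, 0, 0]
    - [1, -0.08, -0.01, 0, 0]
    - [1, -0.08, -0.01, 0, 0]
    - [1, -0.08, -0.01, 0, 0]
    - [1, -0.08, -0.02, 0, 0]

```text
t: 18.1
eef_pos: [529.3, 127.0, 147.5]
eef_rot: [-3.14, -0.004, -2.878]
contact_force: [-7.0, -5.4, 11.6]
width: 17.4
```

```bash
python3 wind.py '[4]*8+[2]*4'
```

```text
t 18.1 ang 93.8 R 59.8 Ft 7.38 Frad -4.94 z 147.5 yaw -2.8782 w 17.4 Fz 11.6
[1, -0.16, -0.04, 0, 0], [1, -0.15, -0.05, 0, 0], [1, -0.15, -0.06, 0, 0], [1, -0.15, -0.07, 0, 0], [1, -0.14, -0.08, 0, 0], [1, -0.14, -0.09, 0, 0], [1, -0.13, -0.09, 0, 0], [1, -0.12, -0.1, 0, 0], [1, -0.06, -0.05, 0, 0], [1, -0.06, -0.06, 0, 0], [1, -0.05, -0.06, 0, 0], [1, -0.05, -0.06, 0, 0],
```

>>> step_arm:
  deltas:
    - [1, -0.16, -0.06, -0.03, 0]
    - [1, -0.15, -0.06, -0.03, 0]
    - [1, -0.15, -0.06, 0, 0]
    - [1, -0.15, -0.07, 0, 0]
    - [1, -0.14, -0.08, 0, 0]
    - [1, -0.14, -0.09, 0, 0]
    - [1, -0.13, -0.09, 0, 0]
    - [1, -0.12, -0.1, 0, 0]
    - [1, -0.06, -0.05, 0, 0]
    - [1, -0.06, -0.06, 0, 0]
    - [1, -0.05, -0.06, 0, 0]
    - [1, -0.05, -0.06, 0, 0]

```text
t: 19.3
eef_pos: [565.9, 117.4, 147.7]
eef_rot: [3.141, -0.007, -2.876]
contact_force: [-9.5, 0.3, -0.8]
width: 17.5
```

```bash
python3 wind.py '[4]*8+[2]*4'
```

```text
t 19.3 ang 57.0 R 59.8 Ft 8.11 Frad -4.89 z 147.7 yaw -2.8763 w 17.5 Fz -0.8
[1, -0.1, -0.12, 0, 0], [1, -0.09, -0.13, 0, 0], [1, -0.09, -0.14, 0, 0], [1, -0.08, -0.14, 0, 0], [1, -0.07, -0.15, 0, 0], [1, -0.06, -0.15, 0, 0], [1, -0.05, -0.15, 0, 0], [1, -0.04, -0.16, 0, 0], [1, -0.01, -0.08, 0, 0], [1, -0.01, -0.08, 0, 0], [1, -0.01, -0.08, 0, 0], [1, -0.01, -0.08, 0, 0],
```

>>> step_arm:
  deltas:
    - [1, -0.09, -0.13, 0, 0]
    - [1, -0.09, -0.13, 0, 0]
    - [1, -0.08, -0.14, 0, 0]
    - [1, -0.08, -0.14, 0, 0]
    - [1, -0.07, -0.15, 0, 0]
    - [1, -0.06, -0.15, 0, 0]
    - [1, -0.02, -0.08, 0, 0]
    - [1, -0.02, -0.08, 0, 0]
    - [1, -0.02, -0.08, 0, 0]
    - [1, -0.02, -0.08, 0, 0]

```text
t: 20.3
eef_pos: [586.7, 94.4, 147.7]
eef_rot: [3.14, -0.006, -2.875]
contact_force: [-10.3, 3.5, -0.2]
width: 18.0
```

```bash
python3 wind.py '[4]*8+[2]*4'
```

```text
t 20.3 ang 26.9 R 59.9 Ft 7.78 Frad -7.6 z 147.7 yaw -2.8753 w 18.0 Fz -0.2
[1, -0.03, -0.16, 0, 0], [1, -0.02, -0.16, 0, 0], [1, -0.01, -0.16, 0, 0], [1, 0.0, -0.16, 0, 0], [1, 0.02, -0.16, 0, 0], [1, 0.03, -0.16, 0, 0], [1, 0.04, -0.16, 0, 0], [1, 0.05, -0.15, 0, 0], [1, 0.03, -0.08, 0, 0], [1, 0.03, -0.07, 0, 0], [1, 0.03, -0.07, 0, 0], [1, 0.03, -0.07, 0, 0],
```

>>> step_arm:
  deltas:
    - [1, -0.01, -0.16, 0, 0]
    - [1, 0, -0.16, 0, 0]
    - [1, 0, -0.16, 0, 0]
    - [1, 0, -0.16, 0, 0]
    - [1, 0.02, -0.16, 0, 0]
    - [1, 0.03, -0.16, 0, 0]
    - [1, 0.02, -0.08, 0, 0]
    - [1, 0.02, -0.08, 0, 0]
    - [1, 0.02, -0.08, 0, 0]
    - [1, 0.03, -0.08, 0, 0]

```text
t: 21.3
eef_pos: [593.2, 65.1, 147.7]
eef_rot: [3.138, -0.003, -2.874]
contact_force: [-4.6, 9.5, -5.5]
width: 17.6
```

```bash
python3 wind.py '[4]*6+[2]*6'
```

```text
t 21.3 ang -2.1 R 60.0 Ft 9.29 Frad -4.91 z 147.7 yaw -2.8737 w 17.6 Fz -5.5
[1, 0.05, -0.15, 0, 0], [1, 0.06, -0.15, 0, 0], [1, 0.07, -0.14, 0, 0], [1, 0.08, -0.14, 0, 0], [1, 0.09, -0.13, 0, 0], [1, 0.1, -0.13, 0, 0], [1, 0.05, -0.06, 0, 0], [1, 0.05, -0.06, 0, 0], [1, 0.06, -0.06, 0, 0], [1, 0.06, -0.05, 0, 0], [1, 0.06, -0.05, 0, 0], [1, 0.06, -0.05, 0, 0],
```

>>> step_arm:
  deltas:
    - [1, 0.03, -0.08, 0, 0]
    - [1, 0.03, -0.07, 0, 0]
    - [1, 0.03, -0.07, 0, 0]
    - [1, 0.03, -0.07, 0, 0]
    - [1, 0.04, -0.07, 0, 0]

```text
t: 21.8
eef_pos: [592.3, 56.0, 147.8]
eef_rot: [3.137, -0.002, -2.873]
contact_force: [-3.4, 11.8, -6.8]
width: 17.4
```

```bash
python3 wind.py '[2]*6'
```

```text
t 21.8 ang -10.9 R 60.0 Ft 10.94 Frad -5.57 z 147.8 yaw -2.8733 w 17.4 Fz -6.8
[1, 0.04, -0.07, 0, 0], [1, 0.04, -0.07, 0, 0], [1, 0.04, -0.07, 0, 0], [1, 0.04, -0.07, 0, 0], [1, 0.05, -0.07, 0, 0], [1, 0.05, -0.06, 0, 0],
```

>>> step_arm:
  deltas:
    - [1, 0.04, -0.07, 0, 0]
    - [1, 0.04, -0.07, 0, 0]

```text
t: 22.0
eef_pos: [591.4, 52.3, 147.8]
eef_rot: [3.137, -0.002, -2.873]
contact_force: [-2.3, 13.0, -7.4]
width: 17.7
```

```bash
python3 wind.py '[2]*4'
```

```text
t 22.0 ang -14.5 R 60.1 Ft 12.05 Frad -5.53 z 147.8 yaw -2.8731 w 17.7 Fz -7.4
[1, 0.04, -0.07, 0, 0], [1, 0.04, -0.07, 0, 0], [1, 0.05, -0.07, 0, 0], [1, 0.05, -0.06, 0, 0],
```

>>> step_arm:
  deltas:
    - [1, -0.02, 0.04, 0, 0]
    - [1, 0, 0, 0, 0]
    - [0.5, 0, 0, 0, 0]
    - [0.5, 0, 0, 0, 0]
    - [0.5, 0, 0, 0, 0]
    - [0.5, 0, 0, 0, 0]
    - [0.5, 0, 0, 0, 0]

```text
t: 22.7
eef_pos: [593.5, 48.8, 148.6]
eef_rot: [-3.141, 0.0, -2.877]
contact_force: [-0.3, -0.1, -0.3]
width: 45.9
```

```bash
python3 wind.py; python3 - <<'E'
from h import *
cap('wrist','w8')
E
```

```text
t 22.7 ang -17.1 R 62.9 Ft -0.21 Frad -0.27 z 148.6 yaw -2.8772 w 45.9 Fz -0.3
```

View pics/w8.png

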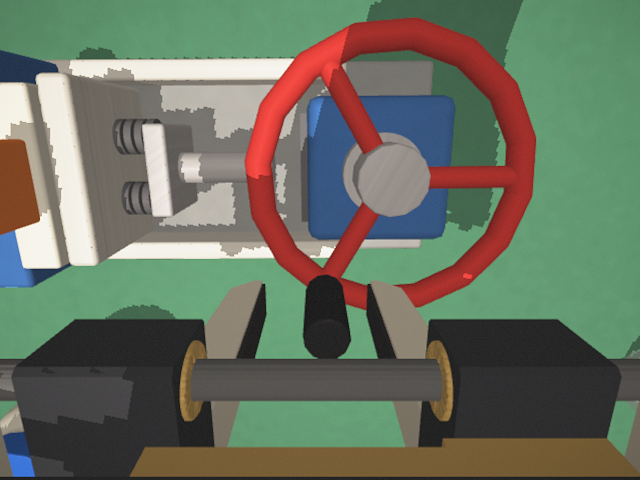

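Released: the knob stands free at (327, 315) between the open fingers. I rise straight up and check the plate.

>>> step_arm:
  deltas:
    - [0.5, 0, 0, -0.4, 0]
    - [0.5, 0, 0, -1, 0]
    - [0.5, 0, 0, -1, 0]
    - [0.5, 0, 0, -1, 0]
    - [0.5, 0, 0, -1, 0]
    - [0.5, 0, 0, -1, 0]
    - [0.5, 0, 0, -0.4, 0]
    - [0.5, 0, 0, 0, 0]
    - [0.5, 0, 0, 0, 0]

```text
t: 23.65
eef_pos: [592.9, 49.1, 292.7]
eef_rot: [3.142, -0.001, -2.877]
contact_force: [-0.9, 0.4, -0.6]
width: 46.7
```

```bash
python3 - <<'E'
from h import *
o=robot.get_obs(); print(o['t'],o['eef_pos'],o['contact_force'])
cap('wrist','w9'); cap('side','s9')
cv2.imwrite('pics/s9c.png',cv2.resize(cv2.imread('pics/s9.png')[120:320,240:440],None,fx=3,fy=3))
E
```

```text
23.65 [592.85315725  49.05605758 292.74607572] [-0.94507136  0.38455708 -0.5501925 ]
```

View pics/w9.png

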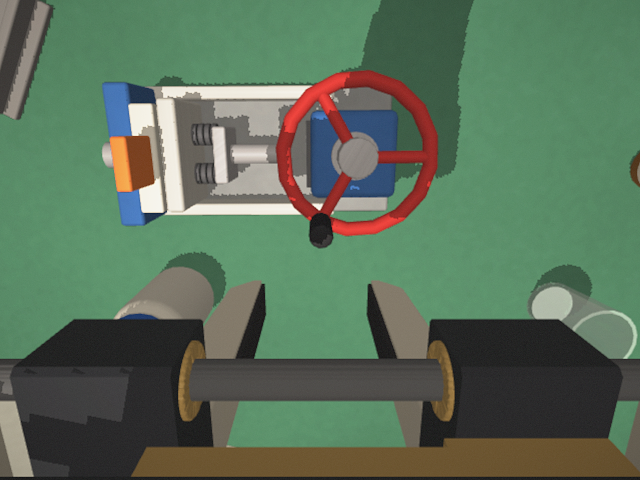

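View pics/s9c.png

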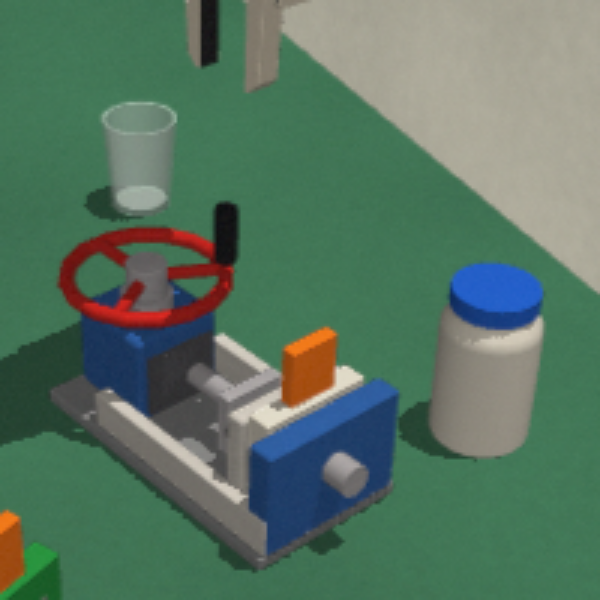

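```bash
python3 -c "
from plant import robot
print(robot.finish_job())"
```

```text
the job is handed in; nothing more can be done
None
```

I stood the plate in the press slot, released it, and wound the wheel clockwise about 5.6 rad by the knob. I then let go, drew the arm clear and handed the job in at about 23.8 s. `finish_job` gave no verdict.

- **Winding force:** the push at the knob read between 6.7 and 8.1 N running free. It then rose to 9.3, 10.9 and 12.05 N at 20 mm/s, and I stopped there (target 11.7 N, good range 9.8 to 13.8 N). The readings scatter by about 0.7 N. Sideways, off-centre forces of 4 to 9 N while winding show my wheel centre was 1 to 2 mm out.
- **Last pictures:** the plate stands upright between follower and head. The jar and beaker look unmoved. The bottle is only at the edge of the last wrist picture, so I did not check it closely.
- **Not measured:** I had no direct reading of the squeeze on the plate. It is judged only from the knob force, and I did not re-measure the plate's final position numerically. After release the tool force was under 1 N.

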